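# Stack the strainer and cover cones on the rinse spindle and lock them with the spring clip

## Robot

A 6-joint arm with a two-finger parallel gripper is mounted at the origin on the work surface. World frame = base frame: x ahead of the robot, y to its left, z up, the work surface at z = 0. Lengths are in m, angles in rad, forces in N, time in s.
With the tool pointing down it reaches from about 0.35 to 0.775 m from the base axis. Payload 5.5 kg.
Tool frame: the origin (TCP) lies on the centre line of the jaws, within the pads' length; the fingertips stand 11 mm ahead of it and the grasp point (between the pads) lies 8 mm behind it (env.nose_length is the distance from the TCP to the fingertips, in m); x points along the fingers, z is the direction in which the jaws open and shut, and the axes are right-handed (so a half turn about x gives the same grasp; the last joint's range is limited). The gripper opens to 85 mm and grips with 20 to 120 N. Pads are 22 mm wide; open, the fingers measure 114 mm over their backs; the gripper's body (76 mm by 85 mm) begins 54 mm behind the grasp point. The pads swing forward as they close: fully open they stand 13 mm farther back than shut.
Start: joints at [-1.287, 0.313, 0.046, 1.304, 0, 1.431], TCP at [0.236, -0.524, 0.242] pointing down, gripper open.
Joint ranges: [-2.76, 2.76], [-0.86, 1.69], [-1.03, 1.26], [-2.2, 2.34], [-1.47, 1.5], [-3.14, 3.14]. Speed limits (rad/s): [2.57, 2.57, 3.14, 3.14, 3.14, 3.14].

## Interface

Orientations are given as a unit quaternion [w, x, y, z].
In Python, from workcell import env gives the robot as it stands. The module is installed in compiled form; this text tells all that it offers.
- The arm moves only by the tool step_arm, never from a script. Its argument "moves" is a list that holds one entry, the list of rows, each a list of 7 numbers: the turn, a rotation vector about the tool's x, y, z in rad, then the shift along the tool's x, y, z in m, then the opening, from 0 (shut) to 1 (fully open). In form: [[[rx, ry, rz, tx, ty, tz, grip], ...]]. A call has 1 to 12 rows; each row is the pose to reach, as a shift and turn from the pose measured when the call began, along the tool's axes at that moment; what a row does not reach only later rows make up. A row lasts 1/10 s, in which the tool goes at most 50 mm and 8.59 degrees, less where a joint would pass 70% of its speed; a pose out of reach is approached as far as the arm can. A call with a gripper value outside its range is refused whole. The fingers move at their own pace and stop on an object; "force" is the grip in N (left out, the last holds). Time passes only in rows, so rows that repeat a pose let the fingers close. It gives the time, the measured TCP pose, the force and the opening at its end, in the units of the state.
- env.get_state(): the state, without advancing time (a new reading comes with each control period).
- env.read_camera(name): name is "side" or "top" or "wrist"; returns (picture, depth): 384x512x3 uint8, red, green, blue; 384x512 float32, m along the optical axis (not along the pixel's ray), 0 where there is no reading.
- env.get_calibration(name): a dict with "mtx" (3x3 intrinsics, pixels), "distortion" ([k1, k2, p1, p2, k3] as OpenCV has them; the pictures are not rectified), "camera_from_world" (4x4, takes a point from world to camera coordinates); the wrist camera has in their place "T_tool_cam" (4x4, takes a point from camera to tool coordinates, whose origin is the TCP and whose axes are the tool frame's). Camera axes: x right, y down, z forward; pixel columns grow to the right and rows downward; lengths in m; the calibration is good to about 2 mm. A picture is of the moment at which its call begins: read the wrist's pose just before it. get_calibration takes no time and is no camera call.
- env.hand_in(): hands the job in, once; it reports no verdict.
Trained networks look in the newest picture that a camera, given by its name, has taken for a name from the list of things; names that differ only in an ending like _2 or _b are one class to them, and where a whole thing is asked for, a point or a joint stands for the part that bears it (a point fixed in the world has none). Each returns a list of dicts, best first, with "confidence" (0 to 1); they miss things now and then, are a little off and sometimes report something else, mostly with a low value. They report only what shows in the picture. A call takes as long as a camera call. They do not tell look-alikes from the thing itself.
- env.boxes_of(camera, thing): "uv" ([column, row] in pixels, amid what is visible of it).
- env.silhouettes(camera, thing): "mask" (384x512 bool, what is visible of it) and "uv" ([column, row] in pixels, amid what is visible of it).
The state is a dict: "clock": time; "joint_pos": joint angles; "qvel": joint speeds; "tau": joint torques, N m; "tcp_pos": TCP position; "orientation": TCP orientation; "wrist_force": force on the tool from outside, world axes, zero at the start; "ft_torque": the same for the moment, N m; "finger_gap": finger opening in m.
Only numpy, scipy, OpenCV 4.12 (cv2) and the standard library are available. Lean on these libraries where they do the work, as an engineer would, in place of code of your own. Each camera call takes 0.05 s, during which the arm holds its last target.

## Task

On the spindle stand, nest the small slitted metal strainer cone, mouth down, fully home on the flange, then nest the larger white cover cone over it, also fully home. Then take the flat open spring clip by its upright tab, push it sideways into the groove of the shaft just above the cover until it snaps in and the shaft sits in its eye, and let go. Leave the bottle and the screwdriver where they are.

Things in the scene. Friction and masses are not known exactly. Their poses are not given: they have to be found in the camera images.
- spindle_seat (a point): Fixed metal spindle stand, shaft upright: round flange 120 mm across and 16 mm thick, on it a cone 36 mm tall (68 mm across at the flange, 43 mm at its top), then a shaft 24 mm across up to a chamfered head whose top is 110 mm above the bench. This point is on the shaft axis on the flange's top face, 16 mm above the bench; z up. Both cones come to rest with their rims on this face.
- spindle_groove (a point): Centre of the shaft's groove, on the axis, 94.5 mm above the bench: the groove is 16 mm across (4 mm deep all round) and runs from 87 to 102 mm above the bench; above it is the 24 mm head up to 110 mm. The seated cover's top face is at 90 mm, so 12 mm stay open between the cover and the head for the 6 mm clip. The clip may come from any side.
- strainer_rim (a point): Centre of the strainer cone's lower rim; z along its axis, up. The strainer is the smaller cone, of steel with dark slits, standing mouth down: 66 mm tall, 80 mm across the rim, tapering over 40 mm to an upright round neck. Open right through, bore 30 mm; 1.5 mm play on the spindle's cone when home.
- strainer_grip (a point): Centre of the strainer's neck, on its axis, 53 mm above its rim. The neck is 38 mm across and goes from 42 to 66 mm above the rim: grip here from above. 0.16 kg about.
- cover_rim (a point): Centre of the cover cone's lower rim; z along its axis, up. The cover is the larger cone, plain white plastic, standing mouth down: 74 mm tall, 93 mm across the rim, tapering over 44 mm to an upright round neck; its top has a 30 mm hole for the shaft. 1.6 mm play over the seated strainer.
- cover_grip (a point): Centre of the cover's neck, on its axis, 60 mm above its rim. The neck is 52 mm across and goes from 46 to 74 mm above the rim: grip here from above. 0.14 kg about.
- clip_grip (a point): Open spring clip lying flat, steel with a grey plastic tab: a plate 6 mm thick, 84 mm long and 44 mm wide at the jaws (16 mm at the tail), with two sprung jaws in front and an upright grip tab on the tail (14 mm wide along y, 30 mm long along x, top 46 mm above the underside). This point is on the tab's centre line, 28 mm above the underside. x points horizontally from the tab to the open mouth, z up. About 0.1 kg.
- clip_eye (a point): Centre of the clip's eye, where the shaft axis ends up when seated: 42 mm ahead (+x) of the tab's centre and 3 mm above the clip's underside (mid-thickness); same axes as clip_grip. The jaws reach 19 mm ahead of it and flare outwards at the tips. Their sprung lips, 7.5 mm ahead of the eye, leave a gap of 11 mm; pushed along the clip's +x against the 16 mm groove they spread and snap behind it. That takes roughly 4 to 12 N; the plate then stops against the shaft.
- wash_bottle: Bystander: loose white bottle with a blue cap, 60 mm across, 140 mm tall, upright; origin under its centre.
- driver: Bystander: loose black screwdriver, 180 mm long, lying beyond the spindle; origin under its middle.
Things that resemble listed ones, but are neither listed nor needed, are in the scene too. What is shaped like the part that bears strainer_rim but blue is not meant.

How it is judged:
On the way, in this order (a step that is already met when the one before it is completed fails the run):
1. the strainer cone is home on the spindle, its rim on the flange (horizontal distance between strainer_rim and spindle_seat below 0.004 m and z of strainer_rim in the frame of spindle_seat below 0.004 m and angle between strainer_rim's own z axis and vertical below 0.07 rad), for 0.2 s.
2. the cover cone is home over the strainer (all of step 1 and horizontal distance between cover_rim and spindle_seat below 0.004 m and z of cover_rim in the frame of spindle_seat below 0.004 m and angle between cover_rim's own z axis and vertical below 0.07 rad), for 0.2 s.
3. the clip is snapped into the groove above the cover (all of step 2 and horizontal distance between clip_eye and spindle_groove below 0.004 m and z of clip_eye in the frame of spindle_groove between -0.006 and 0.006 m and angle between clip_eye's own z axis and vertical below 0.12 rad), for 0.2 s.
At the end, for the whole second after the job is handed in: Strainer and cover both sit level (within 4 degrees) and centred (within 4 mm) on the spindle with their rims within 4 mm of the flange, and the clip lies level (within 7 degrees) in the groove with its eye within 4 mm of the shaft axis and within 6 mm of the groove's mid-height (all of step 3); the robot touches nothing.
It fails at once if the bottle is pushed away (more than 40 mm) or knocked over (distance of wash_bottle from where it was at the start of the episode above 0.04 m or angle between wash_bottle's own z axis and vertical above 0.6 rad).
It fails at once if the screwdriver is pushed away (more than 40 mm) (distance of driver from where it was at the start of the episode above 0.04 m).
It also fails if it takes over 72 s, if anything falls off the work surface, if the arm or the gripper's body presses on something with over 40 N, if the wrist force passes 120 N, or if a joint passes its speed limit or range.

## Working session

There is one attempt and no reset: what is moved stays moved. The work goes in short steps, Python scripts to look and compute and a tool call to move; the robot and the scene stay as the last step left them, time stands still between calls to the robot, and variables do not carry over. Pictures are saved under pics/ and viewed, and the job is handed in when it is done.

Besides the shell and the picture viewer there is one more tool, called after ">>>" as name(argument=value, ...), one argument or row to a line, values as JSON. step_arm: Moves the arm, as the interface text tells. Its arguments: {"type":"object","properties":{"moves":{"type":"array","items":{"type":"array","items":{"type":"array","items":{"type":"number"}}}},"force":{"type":"number"}},"required":["moves"]}

```bash
mkdir -p pics
cat > h.py <<'E'
import numpy as np,cv2
from workcell import env
from scipy.spatial.transform import Rotation as R
def toolT():
    s=env.get_state();q=s['orientation'];T=np.eye(4)
    T[:3,:3]=R.from_quat([q[1],q[2],q[3],q[0]]).as_matrix();T[:3,3]=s['tcp_pos'];return T
def world_from_cam(name,T=None):
    c=env.get_calibration(name)
    if 'T_tool_cam' in c: return (toolT() if T is None else T)@np.array(c['T_tool_cam'])
    return np.linalg.inv(np.array(c['camera_from_world']))
def cloud(name,depth,W,mask=None):
    c=env.get_calibration(name)
    m=depth>0
    if mask is not None: m&=mask
    v,u=np.nonzero(m);z=depth[m]
    n=cv2.undistortPoints(np.stack([u,v],1).astype(float).reshape(-1,1,2),np.array(c['mtx']),np.array(c['distortion'])).reshape(-1,2)
    P=np.c_[n*z[:,None],z]
    return P@W[:3,:3].T+W[:3,3], np.c_[u,v]
def save(img,fn,s=1.5): cv2.imwrite(fn,cv2.resize(img[:,:,::-1],None,fx=s,fy=s))
E
python3 - <<'E'
from h import *
print(env.get_state())
for n in ['top','side','wrist']:
    W=world_from_cam(n);im,d=env.read_camera(n);save(im,f'pics/{n}0.png');np.savez(f'{n}0.npz',im=im,d=d,W=W)
    print(n,W.round(3).tolist())
    for t in ['strainer_rim','cover_rim','clip_grip','wash_bottle','driver']:
        try:
            for r in env.silhouettes(n,t):
                P,_=cloud(n,d,W,r['mask']); 
                print(n,t,round(r['confidence'],2),np.round(r['uv']),r['mask'].sum(),np.median(P,0).round(3) if len(P) else '',np.percentile(P[:,2],98).round(3) if len(P) else '',np.median(im[r['mask']],0))
        except Exception as e: print(n,t,e)
E
```

```text
{'clock': 0.0, 'joint_pos': array([-1.28664899e+00,  3.13998016e-01,  4.49670859e-02,  1.30361110e+00,
        1.53494394e-05,  1.43121740e+00]), 'qvel': array([ 2.77154606e-04, -3.69255293e-05,  5.37400729e-04, -5.04652853e-04,
        1.05046358e-04,  1.98902089e-03]), 'tau': array([-1.28305011e-03, -4.80622315e+01,  2.98537624e+01,  1.94636313e-02,
       -6.16889452e-05,  6.14057285e-06]), 'tcp_pos': array([ 0.23628154, -0.52366035,  0.24140536]), 'orientation': array([ 0.59347103,  0.38411039,  0.59445102, -0.38324839]), 'wrist_force': array([-0.10003662, -0.0888448 , -0.5347643 ]), 'ft_torque': array([0.04390388, 0.04422359, 0.03847647]), 'finger_gap': 0.08530606053143705}
top [[0.083, -0.974, 0.212, 0.385], [-0.997, -0.082, 0.013, -0.062], [0.005, -0.212, -0.977, 1.1], [0.0, 0.0, 0.0, 1.0]]
top strainer_rim 0.86 [331. 268.] 856 [ 0.454 -0.224  0.029] 0.067 [82.5 84.  85. ]
top strainer_rim 0.6 [390. 247.] 862 [ 0.509 -0.354  0.027] 0.067 [18. 36. 80.]
top clip_grip 0.92 [323. 181.] 344 [ 0.649 -0.201  0.006] 0.048 [130.  132.  133.5]
top wash_bottle 0.57 [121. 181.] 875 [0.598 0.241 0.093] 0.142 [66. 77. 83.]
top driver 0.6 [267. 141.] 496 [ 0.733 -0.064  0.021] 0.028 [22. 22. 25.]
side [[-0.948, -0.181, 0.264, 0.241], [-0.32, 0.515, -0.795, 0.948], [0.008, -0.838, -0.546, 0.782], [0.0, 0.0, 0.0, 1.0]]
side strainer_rim 0.62 [311. 191.] 629 [ 0.452 -0.215  0.029] 0.067 [118. 118. 118.]
side strainer_rim 0.57 [310. 167.] 484 [ 0.51  -0.349  0.031] 0.067 [ 57.   71.  111.5]
side cover_rim 0.76 [264. 300.] 1635 [0.452 0.251 0.037] 0.076 [143. 142. 137.]
side clip_grip 0.63 [256. 185.] 224 [ 0.638 -0.198  0.017] 0.047 [106. 106. 106.]
side driver 0.68 [203. 203.] 173 [ 0.732 -0.058  0.023] 0.028 [62. 62. 62.]
side driver 0.48 [254. 186.] 254 [ 0.635 -0.198  0.016] 0.109 [112. 111. 111.]
wrist [[0.41, -0.866, -0.287, 0.31], [-0.912, -0.389, -0.13, -0.491], [0.001, 0.315, -0.949, 0.374], [0.0, 0.0, 0.0, 1.0]]
```

View pics/top0.png

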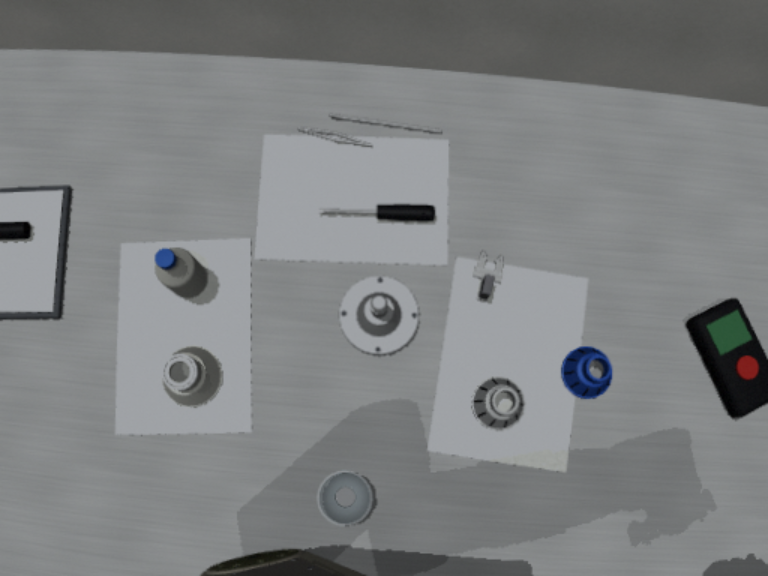

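View pics/side0.png

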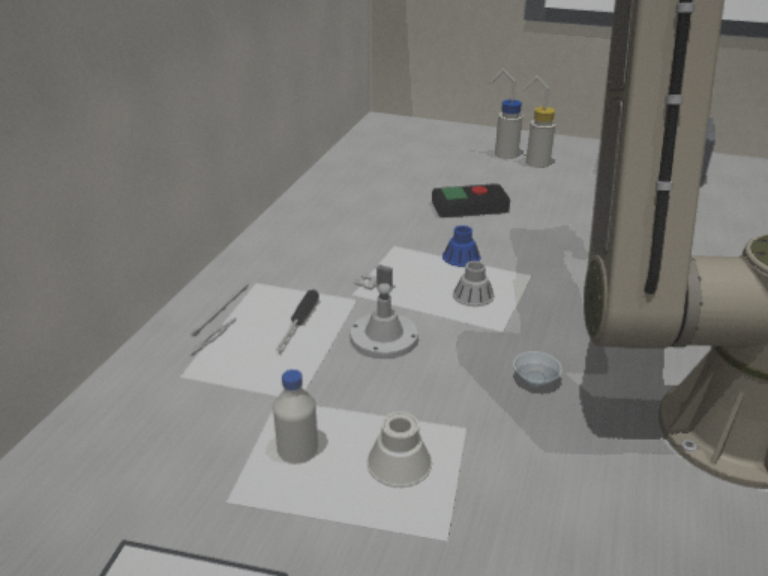

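View pics/wrist0.png

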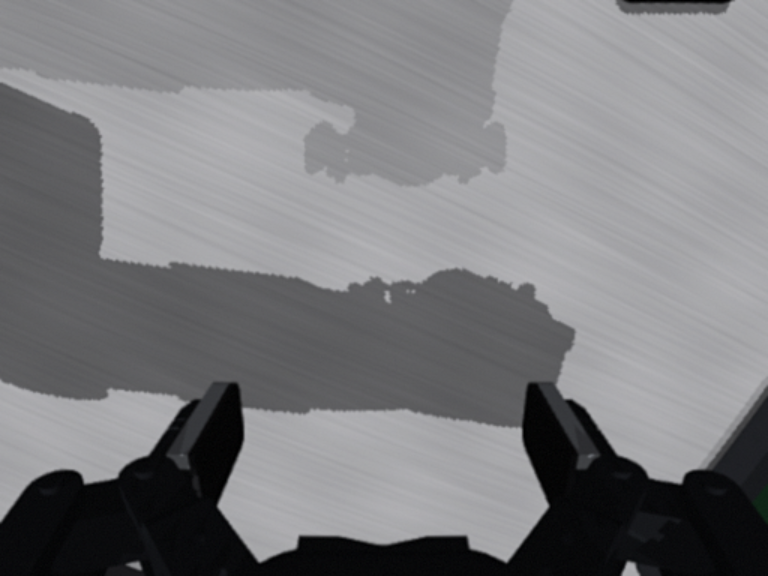

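The top view shows the steel strainer at (498,402), the blue look-alike at (587,372), the cover at (186,375), the spindle at (380,315) and the clip at (488,278) with its mouth pointing away from the robot. Next I fit their known shapes to the depth clouds.

```bash
cat > fit.py <<'E'
from h import *
from scipy.optimize import least_squares
# profile polylines (r,z) outer surface
PROF={'spindle':[(60,0),(60,16),(34,16),(21.5,52),(12,52),(12,87),(8,87),(8,102),(12,102),(12,108),(10,110),(0,110)],
'strainer':[(40,0),(40,2),(19,42),(19,66),(15,66)],
'cover':[(46.5,0),(46.5,2),(26,46),(26,74),(15,74)]}
def pdist(r,z,poly):
    best=None
    p=np.array(poly)/1000.
    ds=[]
    for a,b in zip(p[:-1],p[1:]):
        t=np.clip(((r-a[0])*(b-a)[0]+(z-a[1])*(b-a)[1])/((b-a)@(b-a)),0,1)
        ds.append(np.hypot(r-a[0]-t*(b-a)[0],z-a[1]-t*(b-a)[1]))
    return np.min(ds,0)
def fitrev(P,kind,c0,rad,zmin=0.006,base=0.):
    c0=np.array(c0,float)
    for it in range(3):
        m=(np.hypot(P[:,0]-c0[0],P[:,1]-c0[1])<rad)&(P[:,2]>zmin+base)&(P[:,2]<0.13)
        Q=P[m]
        f=lambda x:pdist(np.hypot(Q[:,0]-x[0],Q[:,1]-x[1]),Q[:,2]-x[2],PROF[kind])
        s=least_squares(f,[c0[0],c0[1],base],loss='soft_l1',f_scale=0.0015)
        c0=s.x[:2]
    return s.x,len(Q),np.median(f(s.x))
E
python3 - <<'E'
from fit import *
for n in ['top','side']:
    z=np.load(n+'0.npz');P,uv=cloud(n,z['d'],z['W'])
    b=P[(abs(P[:,0]-.5)<.2)&(abs(P[:,1])<.3)&(abs(P[:,2])<.005)];print(n,'bench z',np.median(b[:,2]),b[:,2].std())
    for k,c,r in [('spindle',(.55,-.02),.075),('strainer',(.455,-.224),.055),('cover',(.45,.25),.06)]:
        if k=='spindle':
            m=(abs(P[:,2]-.016)<.004)&(np.hypot(P[:,0]-.53,P[:,1]+.03)<.15);print(P[m].mean(0),m.sum()); c=P[m].mean(0)[:2]
        x,N,e=fitrev(P,k,c,r);print(n,k,x.round(4),N,e)
    m=(np.hypot(P[:,0]-.63,P[:,1]+.2)<.08)&(P[:,2]>.003)&(P[:,2]<.06)
    Q=P[m]; t=Q[Q[:,2]>.035]
    print('clip',len(Q),'tab top',t.mean(0).round(4),len(t)); pl=Q[Q[:,2]<.012];print(pl.mean(0).round(4),pl.min(0).round(4),pl.max(0).round(4))
    rect=cv2.minAreaRect((Q[:,:2]*1000).astype(np.float32));print(rect)
    rect=cv2.minAreaRect((t[:,:2]*1000).astype(np.float32));print(rect)
    np.set_printoptions(suppress=True)
E
```

```text
top bench z -5.6242573077569524e-05 0.001986767134972202
[ 0.57412336 -0.04459656  0.01562322] 1409
top spindle [ 0.5746 -0.044  -0.0006] 2148 0.0010872509970925245
top strainer [ 0.4578 -0.2333  0.0034] 729 0.0014037439808304458
top cover [0.4588 0.228  0.0007] 1070 0.0012071095257971038
clip 550 tab top [ 0.6262 -0.2018  0.0444] 90
[ 0.632  -0.2069  0.0047] [ 0.5509 -0.278   0.003 ] [ 0.7099 -0.1238  0.0113]
((627.9517822265625, -198.82435607910156), (151.99452209472656, 154.10986328125), 37.724517822265625)
((627.0762329101562, -201.92625427246094), (13.801175117492676, 30.474605560302734), 80.46469116210938)
side bench z 0.00035312541327930935 0.001656947890791143
[ 0.56820851 -0.02910803  0.01618061] 618
side spindle [ 0.5741 -0.0453  0.0003] 1248 0.001094124975860155
side strainer [ 0.4559 -0.2326  0.0019] 521 0.0017579565872603501
side cover [0.4575 0.2303 0.0009] 1466 0.0013459322332970971
clip 296 tab top [ 0.6254 -0.1991  0.0428] 58
[ 0.6366 -0.2002  0.0051] [ 0.5542 -0.2739  0.003 ] [ 0.708  -0.1239  0.0111]
((630.0431518554688, -201.53831481933594), (143.4252166748047, 152.8094024658203), 62.82627868652344)
((626.5892333984375, -201.5110626220703), (15.213717460632324, 30.07900619506836), 80.59811401367188)
```

```bash
cat >> h.py <<'E'
def plan(pos,zdir_deg=None):
    """rotvec & shift in tool frame to get TCP to pos, tool x straight down, tool z (jaw axis) at yaw zdir_deg"""
    T=toolT()
    if zdir_deg is None: zdir_deg=np.degrees(np.arctan2(T[1,2],T[0,2]))
    out=[]
    for a in (zdir_deg,zdir_deg+180):
        z=np.array([np.cos(np.radians(a)),np.sin(np.radians(a)),0]);x=np.array([0,0,-1.]);y=np.cross(z,x)
        G=np.c_[x,y,z];rv=R.from_matrix(T[:3,:3].T@G).as_rotvec();out.append((np.linalg.norm(rv),rv))
    rv=min(out,key=lambda t:t[0])[1]
    d=T[:3,:3].T@(np.array(pos)-T[:3,3])
    print('rot',rv.round(4),'shift',d.round(4),'jaw yaw now',np.degrees(np.arctan2(T[1,2],T[0,2])).round(1)); return rv,d
E
python3 - <<'E'
from h import *
print(toolT().round(3)); print(env.get_state()['clock'])
plan((.457,-.233,.2)); plan((.457,-.233,.2),80.5); plan((.457,-.233,.2),0)
E
```

```text
[[ 0.     0.912  0.411  0.236]
 [-0.     0.411 -0.912 -0.524]
 [-1.    -0.     0.     0.242]
 [ 0.     0.     0.     1.   ]]
0.9
rot [-0.      0.0002  0.    ] shift [ 0.0423  0.3208 -0.1748] jaw yaw now -65.7
rot [ 5.896e-01  2.000e-04 -0.000e+00] shift [ 0.0423  0.3208 -0.1748] jaw yaw now -65.7
rot [-1.147e+00  1.000e-04  1.000e-04] shift [ 0.0423  0.3208 -0.1748] jaw yaw now -65.7
```

>>> step_arm(
  moves=[
    [[0.59,0,0,0.042,0.321,-0.175,1],[0.59,0,0,0.042,0.321,-0.175,1],[0.59,0,0,0.042,0.321,-0.175,1],[0.59,0,0,0.042,0.321,-0.175,1],[0.59,0,0,0.042,0.321,-0.175,1],[0.59,0,0,0.042,0.321,-0.175,1],[0.59,0,0,0.042,0.321,-0.175,1],[0.59,0,0,0.042,0.321,-0.175,1],[0.59,0,0,0.042,0.321,-0.175,1],[0.59,0,0,0.042,0.321,-0.175,1],[0.59,0,0,0.042,0.321,-0.175,1]],
  ],
  force=40,
)

```text
clock: 2.0
tcp_pos: [0.4568, -0.2334, 0.2005]
orientation: [-0.457, -0.54, -0.456, 0.54]
wrist_force: [0.0, -0.5, 1.1]
finger_gap: 0.0852
```

```bash
cat > look.py <<'E'
import sys
from fit import *
tag=sys.argv[1]
T=toolT();W=world_from_cam('wrist',T);im,d=env.read_camera('wrist');save(im,f'pics/{tag}.png');np.savez(f'{tag}.npz',im=im,d=d,W=W)
P,uv=cloud('wrist',d,W)
print(T[:3,3].round(4),np.degrees(np.arctan2(T[1,2],T[0,2])).round(2),env.get_state()['clock'])
E
cat > l1.py <<'E'
from look import *
x,N,e=fitrev(P,'strainer',(.457,-.233),.055);print(x.round(4),N,e)
x,N,e=fitrev(P,'strainer',(.457,-.233),.055,zmin=.02);print(x.round(4),N,e)
t=P[(abs(P[:,2]-.066)<.003)&(np.hypot(P[:,0]-.457,P[:,1]+.233)<.03)];print(len(t),cv2.minEnclosingCircle((t[:,:2]*1000).astype(np.float32)),t.mean(0))
E
python3 l1.py w1
```

```text
[ 0.4568 -0.2334  0.2005] -99.57 2.05
[ 0.459  -0.235   0.0013] 3583 0.0015041206633591266
[ 0.4595 -0.2351  0.0017] 2861 0.00150971455250494
644 ((457.04345703125, -234.82003784179688), 19.149599075317383) [ 0.45748683 -0.23477096  0.06591981]
```

View pics/w1.png

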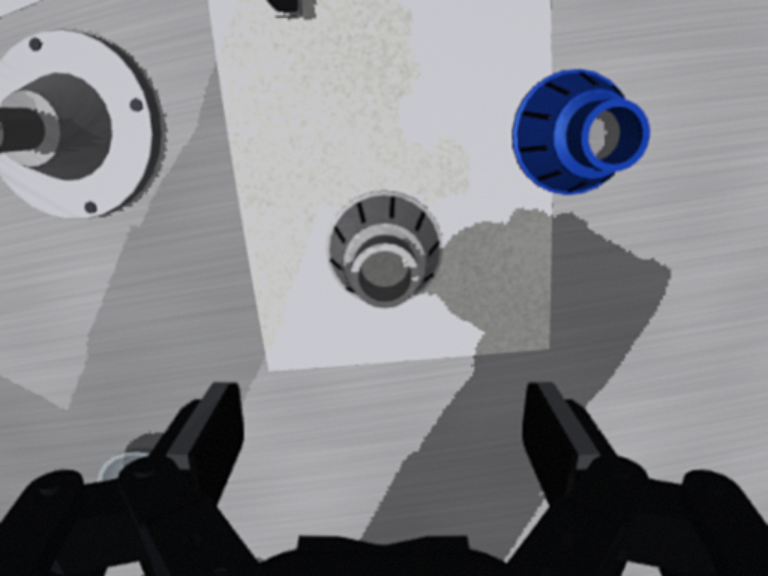

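The wrist picture shows the steel strainer centred between the jaws at about (385,265), with the blue look-alike off to the right at (580,130). I'll use the fit of its top ring.

Run:
```python
from h import *
print(env.get_state()['clock'],env.get_state()['finger_gap'])
plan((.4573,-.2348,.057))
```

```text
2.05 0.08498811503623409
rot [ 0.      0.0005 -0.0002] shift [0.1435 0.0008 0.0009] jaw yaw now -99.6
```

>>> step_arm(
  moves=[
    [[0,0,0,0.05,0.001,0.001,1],[0,0,0,0.09,0.001,0.001,1],[0,0,0,0.12,0.001,0.001,1],[0,0,0,0.144,0.001,0.001,1],[0,0,0,0.144,0.001,0.001,0.6],[0,0,0,0.144,0.001,0.001,0.3],[0,0,0,0.144,0.001,0.001,0.2],[0,0,0,0.144,0.001,0.001,0.2],[0,0,0,0.144,0.001,0.001,0.2],[0,0,0,0.144,0.001,0.001,0.2]],
  ],
  force=40,
)

```text
clock: 3.05
tcp_pos: [0.4588, -0.2361, 0.0585]
orientation: [0.458, 0.54, 0.455, -0.54]
wrist_force: [-0.8, -0.9, 6.8]
finger_gap: 0.0354
```

```bash
python3 look.py w2
python3 - <<'E'
from workcell import env
s=env.get_state();print(s['wrist_force'],s['finger_gap'],s['tcp_pos'])
E
```

```text
[ 0.4588 -0.2361  0.0585] -99.62 3.1
[-0.63230634 -1.06347776  7.37393633] 0.03562867617778768 [ 0.45878164 -0.23610669  0.05852481]
```

View pics/w2.png

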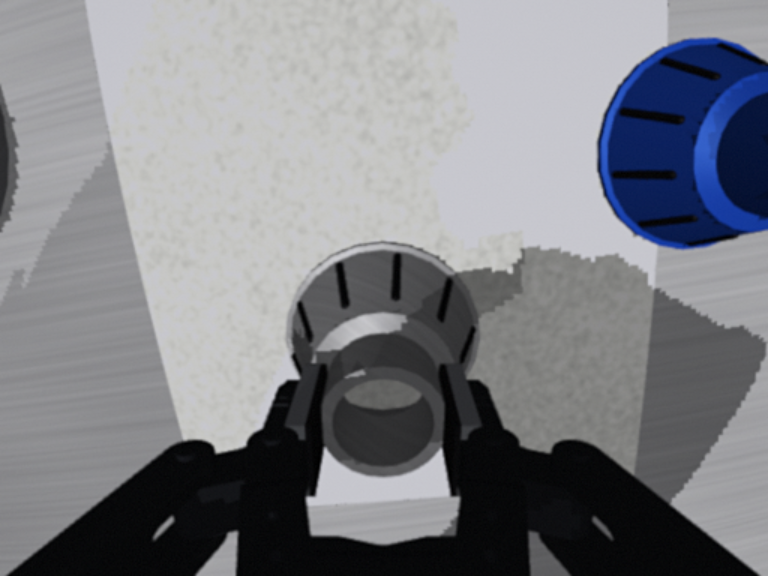

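Strainer neck held at (383,425) between both pads. I'll lift it.

>>> step_arm(
  moves=[
    [[0,0,0,-0.02,0,0,0.2],[0,0,0,-0.06,0,0,0.2],[0,0,0,-0.11,0,0,0.2],[0,0,0,-0.155,0,0,0.2],[0,0,0,-0.155,0,0,0.2],[0,0,0,-0.155,0,0,0.2]],
  ],
)

```text
clock: 3.7
tcp_pos: [0.4591, -0.236, 0.2152]
orientation: [0.459, 0.541, 0.453, -0.54]
wrist_force: [0.3, 0.0, -1.7]
finger_gap: 0.0357
```

```bash
cat > l3.py <<'E'
from look import *
T=toolT();p=T[:3,3]
# strainer in hand: fit with z offset
for zr in (.045,.02):
  b=p[2]-.0565
  Q=P.copy();Q[:,2]-=b
  x,N,e=fitrev(Q,'strainer',p[:2],.055,zmin=zr);print(x.round(4),N,e,'rel to tcp',(x[:2]-p[:2]).round(4))
t=Q[(abs(Q[:,2]-.066)<.004)&(np.hypot(Q[:,0]-p[0],Q[:,1]-p[1])<.03)];print(len(t),cv2.minEnclosingCircle((t[:,:2]*1000).astype(np.float32)),t.mean(0))
x,N,e=fitrev(P,'spindle',(.5745,-.0445),.075);print('spindle wrist',x.round(4),N,e)
plan((.5745,-.0445,.21))
E
python3 l3.py w3
```

```text
[ 0.4591 -0.236   0.2152] -99.61 3.75
[ 0.4838 -0.2402  0.0759] 30689 0.01471421112777911 rel to tcp [ 0.0256 -0.0048]
[ 0.4618 -0.2361  0.049 ] 36818 0.018956680708488122 rel to tcp [ 0.0037 -0.0007]
3082 ((465.42669677734375, -236.65130615234375), 29.002172470092773) [ 0.45975036 -0.23618039  0.06546263]
spindle wrist [ 5.747e-01 -4.670e-02 -1.000e-04] 10567 0.0004528747052875287
rot [ 0.     0.003 -0.004] shift [ 0.0032  0.0828 -0.2077] jaw yaw now -99.6
```

View pics/w3.png

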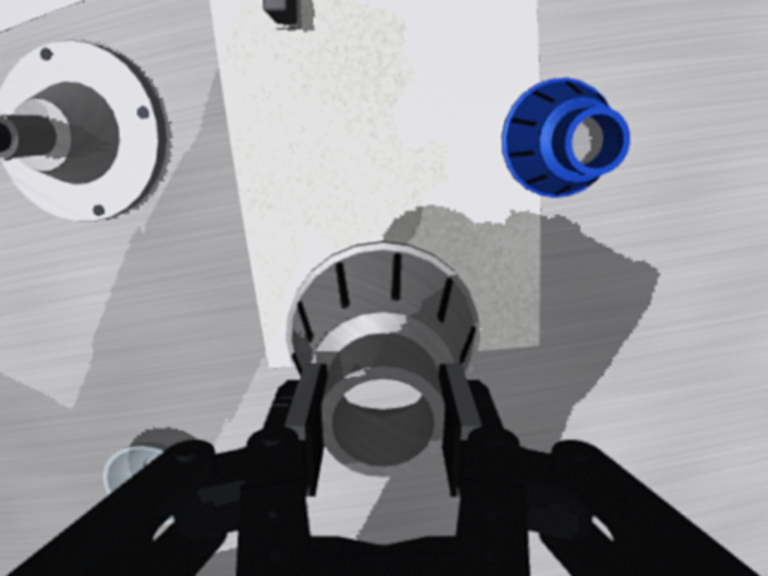

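```bash
cat > l4.py <<'E'
from fit import *
z=np.load('w3.npz');P,uv=cloud('wrist',z['d'],z['W'])
p=np.array([.4591,-.236,.2152]);rim=p[2]-.0585
m=(uv[:,0]>190)&(uv[:,0]<320)&(uv[:,1]<238)&(P[:,2]>rim-.002)&(P[:,2]<p[2]+.02)
Q=P[m]-[0,0,rim];print(m.sum(),Q.min(0),Q.max(0))
f=lambda x:pdist(np.hypot(Q[:,0]-x[0],Q[:,1]-x[1]),Q[:,2],PROF['strainer'])
s=least_squares(f,p[:2],loss='soft_l1',f_scale=.001);print(s.x-p[:2],np.median(f(s.x)))
g=lambda x:pdist(np.hypot(Q[:,0]-x[0],Q[:,1]-x[1]),Q[:,2]-x[2],PROF['strainer'])
s=least_squares(g,[*p[:2],0],loss='soft_l1',f_scale=.001);print(s.x[:2]-p[:2],s.x[2],np.median(g(s.x)))
z=np.load('w1.npz');P,uv=cloud('wrist',z['d'],z['W'])
x,N,e=fitrev(P,'spindle',(.5745,-.0445),.075);print('spindle w1',x.round(4),N,e)
E
python3 l4.py
```

```text
8198 [ 0.44250265 -0.27593286 -0.00104201] [ 0.49718617 -0.19693782  0.06004214]
[-0.00015666 -0.00061703] 0.001448654488732875
[-0.00217313 -0.00020766] 0.004199473015037027 0.0012303407705589495
spindle w1 [ 5.748e-01 -4.660e-02 -1.000e-04] 10965 0.0004502860400440947
```

Run:
```python
from h import *
plan((.5755,-.0468,.205))
```

```text
rot [ 0.     0.003 -0.004] shift [ 0.0082  0.0842 -0.2056] jaw yaw now -99.6
```

>>> step_arm(
  moves=[
    [[0,0.003,-0.004,0.002,0.02,-0.045,0.2],[0,0.003,-0.004,0.004,0.04,-0.09,0.2],[0,0.003,-0.004,0.006,0.056,-0.137,0.2],[0,0.003,-0.004,0.007,0.075,-0.18,0.2],[0,0.003,-0.004,0.008,0.084,-0.2055,0.2],[0,0.003,-0.004,0.008,0.084,-0.2055,0.2],[0,0.003,-0.004,0.008,0.084,-0.2055,0.2]],
  ],
)

```text
clock: 4.45
tcp_pos: [0.5742, -0.0461, 0.203]
orientation: [-0.456, -0.539, -0.458, 0.541]
wrist_force: [-0.2, -0.2, -1.5]
finger_gap: 0.0357
```

```bash
cat > l5.py <<'E'
from look import *
np.set_printoptions(suppress=True)
p=T[:3,3]
x,N,e=fitrev(P[P[:,2]<.025],'spindle',(.5747,-.0467),.08);print('spindle',x.round(4),N,e)
im,d=env.read_camera('side');save(im[120:300,160:400],'pics/%s_s.png'%tag,3)
E
python3 l5.py w5
python3 - <<'E'
from h import *
plan((.5755,-.0468,.075))
E
```

```text
[ 0.5742 -0.0461  0.203 ] -99.52 4.5
spindle [ 0.5743 -0.0464  0.0001] 4940 0.0004748332869771243
rot [-0.      0.0003  0.0027] shift [ 0.129   0.0015 -0.0008] jaw yaw now -99.7
```

View pics/w5.png

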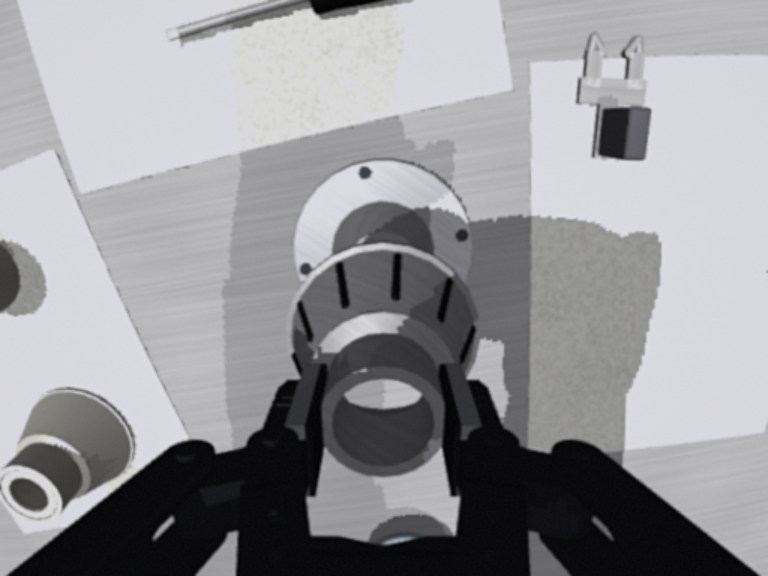

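View pics/w5_s.png

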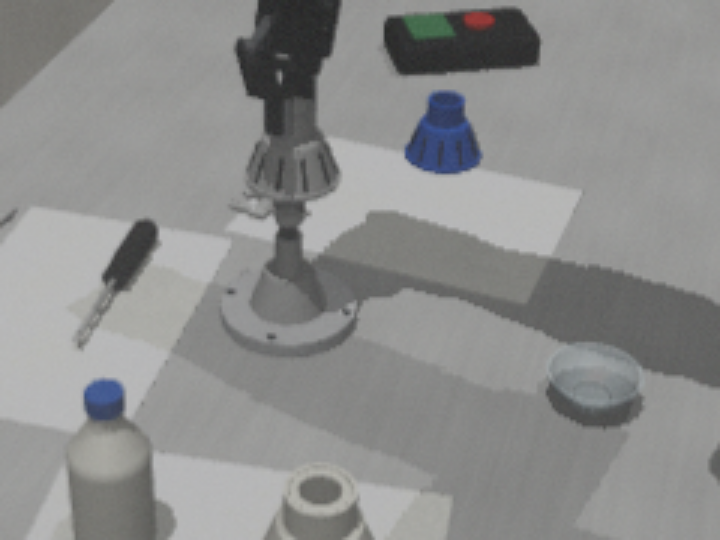

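>>> step_arm(
  moves=[
    [[0,0,0.003,0.02,0.001,0,0.2],[0,0,0.003,0.04,0.001,0,0.2],[0,0,0.003,0.06,0.001,0,0.2],[0,0,0.003,0.08,0.001,0,0.2],[0,0,0.003,0.095,0.001,0,0.2],[0,0,0.003,0.095,0.001,0,0.2]],
  ],
)

```text
clock: 5.15
tcp_pos: [0.5739, -0.0483, 0.107]
orientation: [-0.455, -0.541, -0.456, 0.541]
wrist_force: [2.6, 1.1, -2.7]
finger_gap: 0.0352
```

>>> step_arm(
  moves=[
    [[0,0,0,0.0,0.001,-0.002,0.2],[0,0,0,0.01,0.001,-0.002,0.2],[0,0,0,0.02,0.001,-0.002,0.2],[0,0,0,0.027,0.001,-0.002,0.2],[0,0,0,0.03,0.001,-0.002,0.2],[0,0,0,0.03,0.001,-0.002,0.2]],
  ],
)

```text
clock: 5.75
tcp_pos: [0.575, -0.0464, 0.0765]
orientation: [-0.455, -0.54, -0.456, 0.541]
wrist_force: [0.2, -0.2, -1.6]
finger_gap: 0.0356
```

>>> step_arm(
  moves=[
    [[0,0,0,0.002,0,0,0.2],[0,0,0,0.003,0,0,0.2],[0,0,0,0.003,0,0,0.2]],
  ],
)

```text
clock: 6.05
tcp_pos: [0.5753, -0.0464, 0.0746]
orientation: [-0.455, -0.541, -0.456, 0.541]
wrist_force: [-1.5, 0.8, 4.5]
finger_gap: 0.035
```

Rim contact at the expected height. I'll release, then lift and check.

>>> step_arm(
  moves=[
    [[0,0,0,0,0,0,0.5],[0,0,0,0,0,0,1],[0,0,0,0,0,0,1],[0,0,0,0,0,0,1],[0,0,0,-0.04,0,0,1],[0,0,0,-0.09,0,0,1],[0,0,0,-0.13,0,0,1],[0,0,0,-0.13,0,0,1]],
  ],
)

```text
clock: 6.85
tcp_pos: [0.5788, -0.0473, 0.2112]
orientation: [0.458, 0.543, 0.453, -0.538]
wrist_force: [0.7, -0.7, 0.1]
finger_gap: 0.0854
```

```bash
cat > l6.py <<'E'
from look import *
np.set_printoptions(suppress=True)
Q=P-[0,0,.016]
t=Q[(Q[:,2]<.0695)&(Q[:,2]>.003)]
x,N,e=fitrev(t,'strainer',(.5745,-.0466),.055,zmin=.003);print('strainer',x.round(4),N,e)
x,N,e=fitrev(P[P[:,2]<.02],'spindle',(.5745,-.0466),.08);print('spindle',x.round(4),N,e)
x,N,e=fitrev(P[P[:,1]>.1],'cover',(.458,.229),.06);print('cover',x.round(4),N,e)
r=np.hypot(P[:,0]-.5745,P[:,1]+.0466)
for a in range(0,360,45):
    m=(r<.019)&(r>.0155)&(abs(np.degrees(np.angle(((P[:,0]-.5745)+1j*(P[:,1]+.0466))*np.exp(-1j*np.radians(a)))))<22)&(P[:,2]>.07)&(P[:,2]<.095);print(a,m.sum(),np.median(P[m,2]).round(4) if m.any() else '')
E
python3 l6.py w6;python3 - <<'E'
from h import *
plan((.458,.2275,.2)); plan((.458,.2275,.2),80.5-40)
E
```

```text
[ 0.5788 -0.0473  0.2112] -99.76 6.9
strainer [ 0.5737 -0.0463  0.0023] 3877 0.0013842927677226529
spindle [ 0.5732 -0.0471  0.0002] 5576 0.0005213278804337964
cover [0.4589 0.2265 0.0011] 3326 0.00108442193718619
0 92 0.0808
45 78 0.0813
90 69 0.082
135 13 0.0824
180 1 0.0833
225 49 0.0821
270 65 0.082
315 87 0.0813
rot [-0.     -0.0004 -0.0056] shift [ 0.0072 -0.1644 -0.2503] jaw yaw now -99.8
rot [ 0.6936 -0.0024 -0.0052] shift [ 0.0072 -0.1644 -0.2503] jaw yaw now -99.8
```

View pics/w6.png

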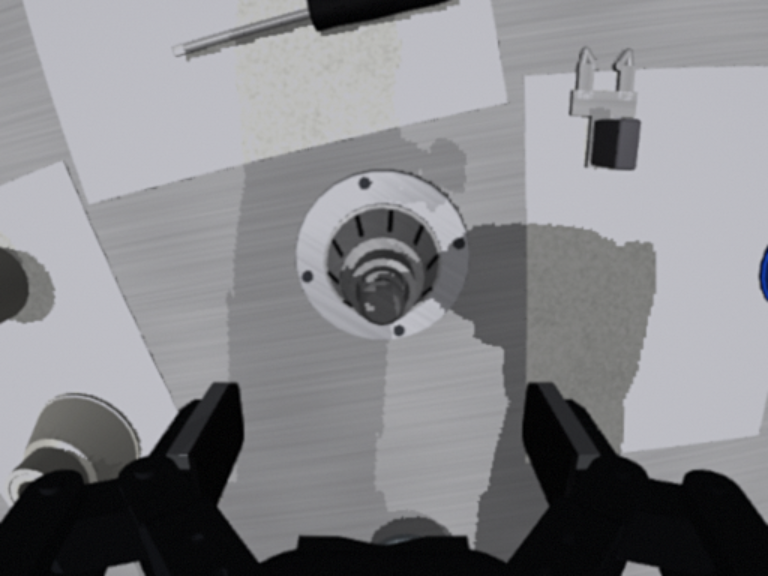

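The strainer's neck top is at 82 mm (16 + 66) and it is concentric with the spindle in the picture at (383,265), so it is home. Next is the cover.

>>> step_arm(
  moves=[
    [[0,0,-0.005,0.002,-0.025,-0.042,1],[0,0,-0.005,0.004,-0.05,-0.084,1],[0,0,-0.005,0.006,-0.08,-0.125,1],[0,0,-0.005,0.007,-0.107,-0.167,1],[0,0,-0.005,0.007,-0.135,-0.208,1],[0,0,-0.005,0.007,-0.1644,-0.25,1],[0,0,-0.005,0.007,-0.1644,-0.25,1],[0,0,-0.005,0.007,-0.1644,-0.25,1],[0,0,-0.005,0.007,-0.1644,-0.25,1]],
  ],
)

```text
clock: 7.8
tcp_pos: [0.4535, 0.0421, 0.2]
orientation: [0.462, 0.536, 0.482, -0.516]
wrist_force: [0.2, -0.5, 1.1]
finger_gap: 0.0853
```

```bash
cat > l7.py <<'E'
from look import *
np.set_printoptions(suppress=True)
x,N,e=fitrev(P,'cover',(.4585,.2265),.06);print('cover',x.round(4),N,e)
t=P[(abs(P[:,2]-.074)<.003)&(np.hypot(P[:,0]-.4585,P[:,1]-.2265)<.035)];c=cv2.minEnclosingCircle((t[:,:2]*1000).astype(np.float32));print(len(t),c)
plan((c[0][0]/1000,c[0][1]/1000,.064))
E
python3 l7.py w7
```

```text
[0.4535 0.0421 0.2   ] -96.22 7.85
cover [ 0.4589  0.2254 -0.    ] 6532 0.0010471552579372424
1665 ((458.2000732421875, 227.2187957763672), 26.713647842407227)
rot [ 0.     -0.0395  0.0019] shift [ 0.1434 -0.0143 -0.1789] jaw yaw now -96.2
```

View pics/w7.png

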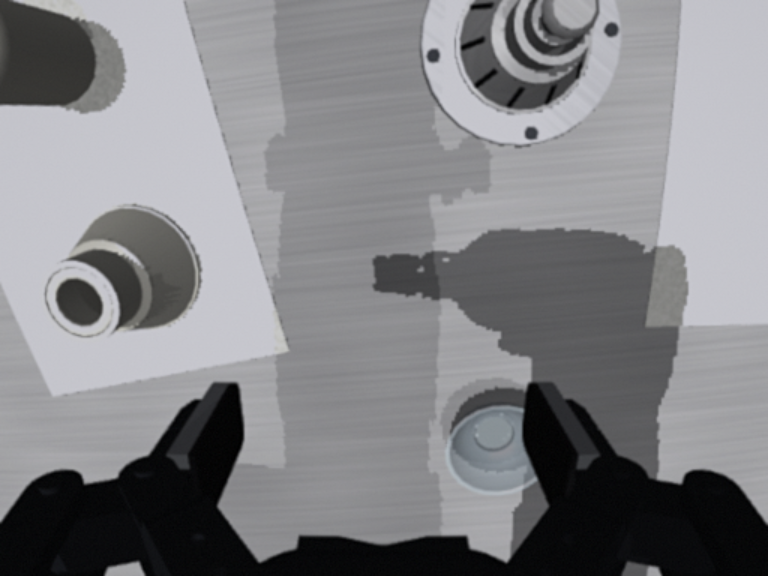

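```bash
python3 -c "
from h import *
np.set_printoptions(suppress=True)
s=env.get_state();print(s['joint_pos'].round(3),s['qvel'].round(3),s['clock'])
plan((.458,.227,.2)); plan((.458,.227,.2),-60); plan((.458,.227,.2),-120)"
```

```text
[-0.109  0.098 -0.33   1.144  0.04   3.141] [-0.001  0.015  0.024 -0.     0.001 -0.   ] 7.85
rot [ 0.     -0.0395  0.0019] shift [ 0.0075 -0.0148 -0.1841] jaw yaw now -96.2
rot [-0.6319 -0.0388 -0.0106] shift [ 0.0075 -0.0148 -0.1841] jaw yaw now -96.2
rot [ 0.4151 -0.0386  0.0101] shift [ 0.0075 -0.0148 -0.1841] jaw yaw now -96.2
```

Joint 6 hit its limit, so I'll turn the hand the other way for the cover.

>>> step_arm(
  moves=[
    [[-0.3,-0.039,0,0,0,0,1],[-0.72,-0.039,-0.012,0.004,-0.005,-0.05,1],[-0.72,-0.039,-0.012,0.0075,-0.01,-0.1,1],[-0.72,-0.039,-0.012,0.0075,-0.015,-0.15,1],[-0.72,-0.039,-0.012,0.0075,-0.015,-0.184,1],[-0.72,-0.039,-0.012,0.0075,-0.015,-0.184,1],[-0.72,-0.039,-0.012,0.0075,-0.015,-0.184,1],[-0.72,-0.039,-0.012,0.0075,-0.015,-0.184,1]],
  ],
)

```text
clock: 8.65
tcp_pos: [0.4578, 0.2263, 0.1997]
orientation: [0.627, 0.326, 0.627, -0.327]
wrist_force: [-0.5, -0.7, 0.0]
finger_gap: 0.0851
```

```bash
python3 l7.py w8
```

```text
[0.4578 0.2263 0.1997] -55.04 8.7
cover [0.4595 0.2284 0.0003] 5335 0.0008957923122504263
2111 ((457.7733154296875, 227.84498596191406), 26.291147232055664)
rot [-0.      0.0007  0.0004] shift [ 0.1358  0.0011 -0.0017] jaw yaw now -55.1
```

View pics/w8.png

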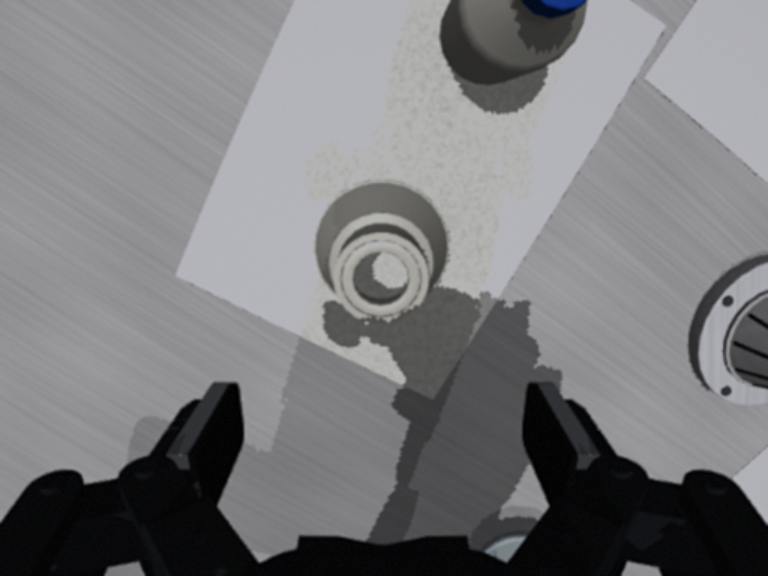

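The cover is centred at (382,270) and the bottle is clear at the upper right (515,40). I'll descend and grip.

>>> step_arm(
  moves=[
    [[0,0,0,0.04,0.001,-0.0015,1],[0,0,0,0.08,0.001,-0.0015,1],[0,0,0,0.115,0.001,-0.0015,1],[0,0,0,0.136,0.001,-0.0015,1],[0,0,0,0.136,0.001,-0.0015,1],[0,0,0,0.136,0.001,-0.0015,0.6],[0,0,0,0.136,0.001,-0.0015,0.35],[0,0,0,0.136,0.001,-0.0015,0.35],[0,0,0,0.136,0.001,-0.0015,0.35],[0,0,0,0.136,0.001,-0.0015,0.35]],
  ],
)

```text
clock: 9.7
tcp_pos: [0.4594, 0.2279, 0.0659]
orientation: [0.628, 0.328, 0.626, -0.326]
wrist_force: [-0.6, -2.0, 6.6]
finger_gap: 0.0497
```

>>> step_arm(
  moves=[
    [[0,0,0,-0.01,0,0,0.35],[0,0,0,-0.05,0,0,0.35],[0,0,0,-0.1,0,0,0.35],[0,0,0,-0.155,0,0,0.35],[0,0,0,-0.155,0,0,0.35],[0,0,0,-0.155,0,0,0.35]],
  ],
)

```text
clock: 10.3
tcp_pos: [0.46, 0.2284, 0.2236]
orientation: [0.63, 0.329, 0.624, -0.325]
wrist_force: [0.1, 0.7, -1.6]
finger_gap: 0.0495
```

```bash
python3 look.py w9; python3 -c "
from h import *
plan((.574,-.0466,.228))"
```

```text
[0.46   0.2284 0.2236] -55.08 10.35
rot [ 0.      0.0027 -0.0045] shift [-0.006  -0.0627  0.2911] jaw yaw now -55.1
```

View pics/w9.png

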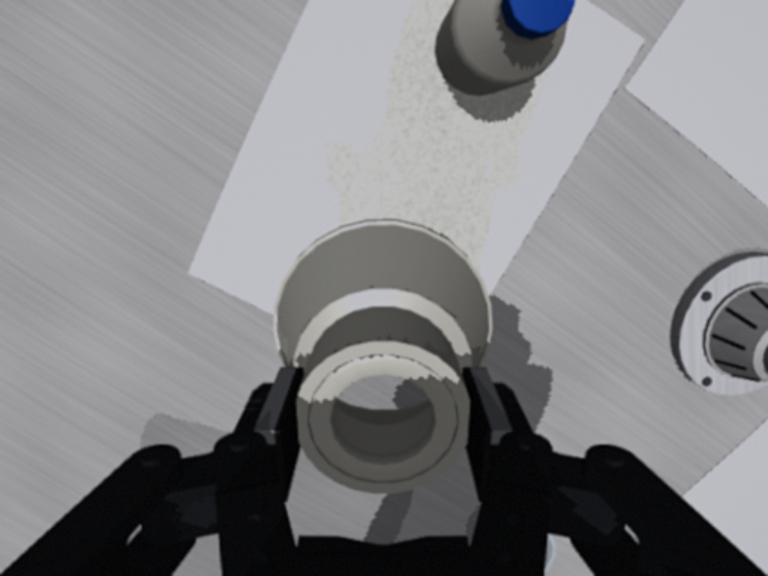

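>>> step_arm(
  moves=[
    [[0,0.003,-0.004,0,-0.01,0.045,0.35],[0,0.003,-0.004,0,-0.02,0.09,0.35],[0,0.003,-0.004,0,-0.03,0.138,0.35],[0,0.003,-0.004,0,-0.04,0.186,0.35],[0,0.003,-0.004,0,-0.05,0.234,0.35],[0,0.003,-0.004,0,-0.058,0.275,0.35],[0,0.003,-0.004,0,-0.0615,0.291,0.35],[0,0.003,-0.004,0,-0.0615,0.291,0.35],[0,0.003,-0.004,0,-0.0615,0.291,0.35]],
  ],
)

```text
clock: 11.25
tcp_pos: [0.5737, -0.0452, 0.2202]
orientation: [0.625, 0.327, 0.628, -0.327]
wrist_force: [-0.3, 0.5, -1.8]
finger_gap: 0.0496
```

```bash
python3 l5.py w10;  python3 -c "
from h import *
plan((.5751,-.0458,.083))"
```

```text
[ 0.5737 -0.0452  0.2202] -55.1 11.3
spindle [ 0.5785 -0.0428  0.0002] 3374 0.0005833411715455638
rot [ 0.     -0.0023  0.0008] shift [0.1381 0.0003 0.0022] jaw yaw now -55.0
```

View pics/w10_s.png

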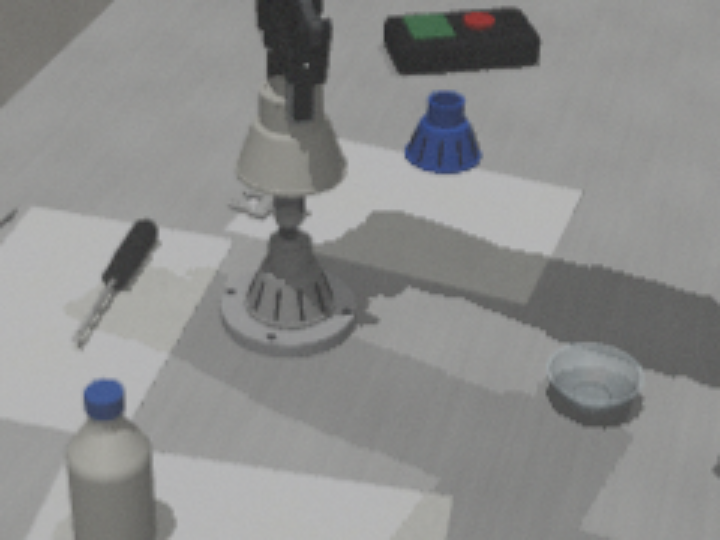

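>>> step_arm(
  moves=[
    [[0,-0.002,0,0.02,0.0005,0.002,0.35],[0,-0.002,0,0.04,0.0005,0.002,0.35],[0,-0.002,0,0.06,0.0005,0.002,0.35],[0,-0.002,0,0.08,0.0005,0.002,0.35],[0,-0.002,0,0.09,0.0005,0.002,0.35],[0,-0.002,0,0.09,0.0005,0.002,0.35]],
  ],
)

```text
clock: 11.95
tcp_pos: [0.5738, -0.0441, 0.1298]
orientation: [0.626, 0.325, 0.629, -0.326]
wrist_force: [-0.5, -0.6, -1.6]
finger_gap: 0.0498
```

```bash
python3 -c "
from h import *
plan((.5751,-.0458,.083))"
```

```text
rot [ 0.     -0.0028  0.0029] shift [0.0468 0.0003 0.0022] jaw yaw now -54.9
```

>>> step_arm(
  moves=[
    [[0,-0.003,0.003,0.005,0.0005,0.0025,0.35],[0,-0.003,0.003,0.015,0.0005,0.0025,0.35],[0,-0.003,0.003,0.025,0.0005,0.0025,0.35],[0,-0.003,0.003,0.035,0.0005,0.0025,0.35],[0,-0.003,0.003,0.042,0.0005,0.0025,0.35],[0,-0.003,0.003,0.042,0.0005,0.0025,0.35]],
  ],
)

```text
clock: 12.55
tcp_pos: [0.5744, -0.0458, 0.0862]
orientation: [0.627, 0.326, 0.628, -0.326]
wrist_force: [-0.1, -0.4, -0.9]
finger_gap: 0.05
```

>>> step_arm(
  moves=[
    [[0,0,0,0.002,0.0005,0,0.35],[0,0,0,0.004,0.0005,0,0.35],[0,0,0,0.005,0.0005,0,0.35],[0,0,0,0.005,0.0005,0,0.35]],
  ],
)

```text
clock: 12.95
tcp_pos: [0.5749, -0.0456, 0.0821]
orientation: [0.627, 0.326, 0.628, -0.326]
wrist_force: [-2.1, -0.9, 3.2]
finger_gap: 0.0498
```

Contact at 82.1 mm, against 81.9 mm expected. I'll release and check.

>>> step_arm(
  moves=[
    [[0,0,0,0,0,0,0.6],[0,0,0,0,0,0,1],[0,0,0,0,0,0,1],[0,0,0,0,0,0,1],[0,0,0,-0.04,0,0,1],[0,0,0,-0.09,0,0,1],[0,0,0,-0.13,0,0,1],[0,0,0,-0.13,0,0,1]],
  ],
)

```text
clock: 13.75
tcp_pos: [0.5786, -0.0462, 0.2188]
orientation: [0.631, 0.327, 0.624, -0.325]
wrist_force: [0.4, -0.3, -0.3]
finger_gap: 0.0853
```

```bash
cat > l11.py <<'E'
from look import *
np.set_printoptions(suppress=True)
Q=P-[0,0,.016]
t=Q[(Q[:,2]<.077)&(Q[:,2]>.003)]
x,N,e=fitrev(t,'cover',(.5745,-.0462),.06,zmin=.003);print('cover',x.round(4),N,e)
x,N,e=fitrev(P[(P[:,2]<.02)],'spindle',(.5745,-.0462),.08);print('spindle',x.round(4),N,e)
c=(.5743,-.0462);r=np.hypot(P[:,0]-c[0],P[:,1]-c[1]);an=(P[:,0]-c[0])+1j*(P[:,1]-c[1])
for a in range(0,360,45):
    m=(r<.025)&(r>.0185)&(abs(np.degrees(np.angle(an*np.exp(-1j*np.radians(a)))))<22)&(P[:,2]>.08)&(P[:,2]<.105);print(a,m.sum(),np.median(P[m,2]).round(4) if m.any() else '')
m=(np.hypot(P[:,0]-c[0],P[:,1]-c[1])<.016)&(P[:,2]>.104)&(P[:,2]<.115);print('head',P[m].mean(0),cv2.minEnclosingCircle((P[m][:,:2]*1000).astype(np.float32)))
plan((.627,-.2035,.2),-99.5)
E
python3 l11.py w11
```

```text
[ 0.5786 -0.0462  0.2188] -54.9 13.8
cover [ 0.5751 -0.0458  0.0002] 5735 0.0009028962123572003
spindle [ 0.5736 -0.0476  0.0003] 3489 0.0005308886195185929
0 162 0.0902
45 162 0.09
90 155 0.09
135 147 0.09
180 143 0.09
225 137 0.09
270 142 0.0899
315 150 0.0899
head [ 0.57557581 -0.04540148  0.10910956] ((574.4324340820312, -46.04545974731445), 12.114686012268066)
rot [ 0.7784  0.0027 -0.0049] shift [ 0.0162 -0.05    0.1573] jaw yaw now -54.9
```

View pics/w11.png

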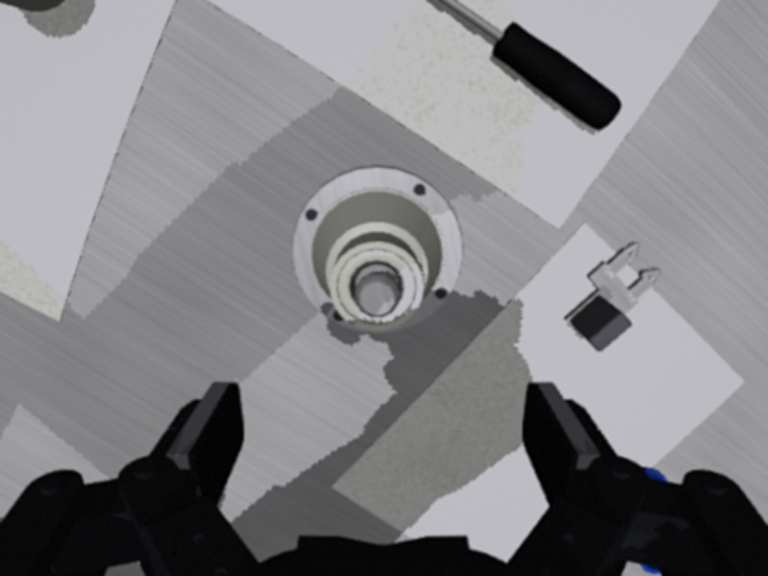

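The cover's top is level at 90.0 mm all round, so it is home. Next is the clip.

>>> step_arm(
  moves=[
    [[0.15,0.0027,-0.005,0.004,-0.012,0.04,1],[0.3,0.0027,-0.005,0.008,-0.025,0.08,1],[0.45,0.0027,-0.005,0.012,-0.038,0.12,1],[0.6,0.0027,-0.005,0.016,-0.05,0.157,1],[0.74,0.0027,-0.005,0.016,-0.05,0.157,1],[0.778,0.0027,-0.005,0.016,-0.05,0.157,1],[0.778,0.0027,-0.005,0.016,-0.05,0.157,1],[0.778,0.0027,-0.005,0.016,-0.05,0.157,1]],
  ],
)

```text
clock: 14.6
tcp_pos: [0.6262, -0.2029, 0.1988]
orientation: [-0.457, -0.539, -0.458, 0.54]
wrist_force: [-0.5, 0.3, 1.0]
finger_gap: 0.0857
```

```bash
cat > l12.py <<'E'
from look import *
np.set_printoptions(suppress=True)
m=(np.hypot(P[:,0]-.64,P[:,1]+.205)<.08)&(P[:,2]<.06)
Q=P[m];t=Q[abs(Q[:,2]-.046)<.003]
r=cv2.minAreaRect((t[:,:2]*1000).astype(np.float32));print('tab',r,t.mean(0))
pl=Q[(Q[:,2]<.009)&(Q[:,2]>.0035)]
mk=np.zeros_like(d,bool);s=env.silhouettes('wrist','clip_grip');print([(q['confidence'],q['uv']) for q in s])
mk=s[0]['mask'];C,_=cloud('wrist',d,W,mk);print(C.min(0),C.max(0))
pl=C[C[:,2]<.009];r=cv2.minAreaRect((C[:,:2]*1000).astype(np.float32));print('all',r); r=cv2.minAreaRect((pl[:,:2]*1000).astype(np.float32));print('plate',r,pl.mean(0))
print(env.get_state()['joint_pos'].round(3))
E
python3 l12.py w12
```

```text
[ 0.6262 -0.2029  0.1988] -99.41 14.65
tab ((628.06689453125, -204.3000030517578), (13.619268417358398, 29.55584144592285), 80.54411315917969) [ 0.62838106 -0.20428458  0.04574154]
[(0.77, [254.3, 141.3])]
[ 0.61321884 -0.23108862 -0.00091058] [ 0.68945244 -0.18639503  0.04846279]
all ((651.0809936523438, -208.5363006591797), (44.09605407714844, 75.88589477539062), 87.24711608886719)
plate ((652.3922729492188, -208.48133850097656), (44.04608154296875, 73.76337432861328), 88.77409362792969) [ 0.66037131 -0.21038909  0.00588019]
[-0.435  0.493  0.21   1.289 -0.     2.871]
```

View pics/w12.png

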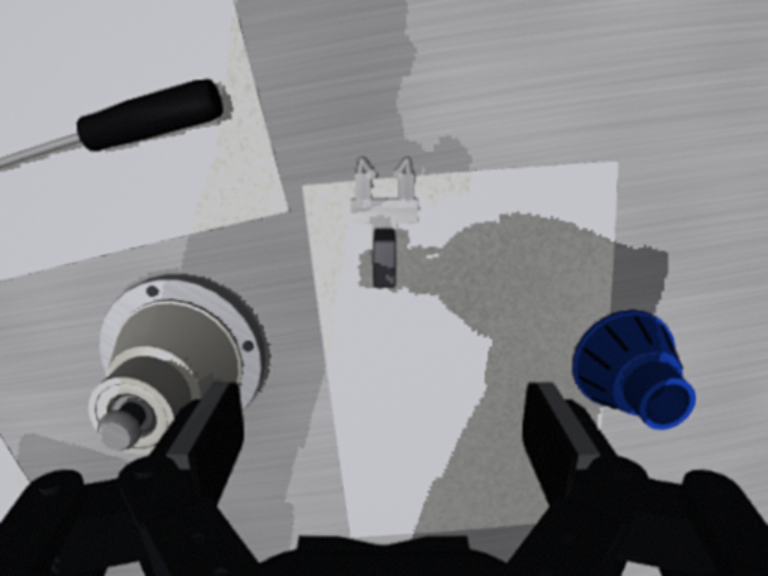

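The tab is centred between the jaws at (384,258) and aligned, with the mouth pointing away. I'll descend and grip it.

```bash
python3 -c "
from h import *
plan((.6281,-.2043,.022),-99.46)"
```

```text
rot [ 0.001  -0.0001  0.0009] shift [0.1776 0.002  0.0013] jaw yaw now -99.4
```

>>> step_arm(
  moves=[
    [[0.001,0,0.001,0.04,0.002,0.001,1],[0.001,0,0.001,0.08,0.002,0.001,0.7],[0.001,0,0.001,0.12,0.002,0.001,0.5],[0.001,0,0.001,0.155,0.002,0.001,0.5],[0.001,0,0.001,0.177,0.002,0.001,0.5],[0.001,0,0.001,0.177,0.002,0.001,0.5],[0.001,0,0.001,0.177,0.002,0.001,0.5]],
  ],
)

```text
clock: 15.4
tcp_pos: [0.6282, -0.2037, 0.0229]
orientation: [-0.457, -0.539, -0.457, 0.539]
wrist_force: [0.7, -0.5, 0.7]
finger_gap: 0.0427
```

>>> step_arm(
  moves=[
    [[0,0,0,0,0,0,0.2],[0,0,0,0,0,0,0],[0,0,0,0,0,0,0],[0,0,0,0,0,0,0],[0,0,0,0,0,0,0],[0,0,0,0,0,0,0]],
  ],
  force=80,
)

```text
clock: 16.0
tcp_pos: [0.6298, -0.2043, 0.0253]
orientation: [0.458, 0.54, 0.456, -0.539]
wrist_force: [-0.8, 0.7, 6.4]
finger_gap: 0.0126
```

>>> step_arm(
  moves=[
    [[0,0,0,-0.02,0,0,0],[0,0,0,-0.06,0,0,0],[0,0,0,-0.1,0,0,0],[0,0,0,-0.14,0,0,0],[0,0,0,-0.14,0,0,0],[0,0,0,-0.14,0,0,0]],
  ],
)

```text
clock: 16.6
tcp_pos: [0.6301, -0.2046, 0.1672]
orientation: [0.46, 0.541, 0.455, -0.538]
wrist_force: [0.4, -0.2, -2.1]
finger_gap: 0.0129
```

```bash
cat > l13.py <<'E'
from look import *
np.set_printoptions(suppress=True)
p=T[:3,3]
s=env.silhouettes('wrist','clip_grip');print([(q['confidence'],q['uv']) for q in s])
C,u=cloud('wrist',d,W,s[0]['mask']);C=C-p;
cx=np.array([-T[0,2]*0+T[0,1],T[1,1]]);cx/=np.linalg.norm(cx);cy=np.array([-cx[1],cx[0]])
L=np.c_[C[:,:2]@cx,C[:,:2]@cy,C[:,2]]
m=(L[:,0]>.02)&(L[:,2]<-.01)&(L[:,2]>-.04);L=L[m];np.save('clipL.npy',L)
print(len(L),L.min(0),L.max(0))
for a in np.arange(.02,.068,.004):
    q=L[(L[:,0]>=a)&(L[:,0]<a+.004)]
    if len(q): print(round(a,3),len(q),q[:,1].min().round(4),q[:,1].max().round(4),q[:,1].mean().round(4),np.percentile(q[:,2],[10,50,90]).round(4))
E
python3 l13.py w13
```

```text
[ 0.6301 -0.2046  0.1672] -99.41 16.65
[(0.95, [252.9, 210.6])]
4585 [ 0.02000456 -0.02246581 -0.02542881] [ 0.05898899  0.02122919 -0.01721343]
0.02 676 -0.0224 0.0212 -0.0005 [-0.0199 -0.0192 -0.0184]
0.024 682 -0.0224 0.021 -0.0007 [-0.0199 -0.0191 -0.0184]
0.028 822 -0.0225 0.0211 -0.0007 [-0.0222 -0.0193 -0.0184]
0.032 358 -0.0194 0.0189 -0.0004 [-0.02   -0.0192 -0.0184]
0.036 350 -0.0192 0.0185 -0.0005 [-0.02   -0.0191 -0.0183]
0.04 363 -0.0195 0.0184 -0.0004 [-0.0201 -0.0191 -0.0184]
0.044 443 -0.0194 0.0183 -0.0009 [-0.02   -0.0191 -0.0183]
0.048 441 -0.019 0.0179 -0.0005 [-0.0206 -0.0193 -0.0184]
0.052 302 -0.0178 0.0173 -0.0007 [-0.0206 -0.0196 -0.0187]
0.056 148 -0.0173 0.0162 0.0002 [-0.0214 -0.02   -0.0189]
```

View pics/w13.png

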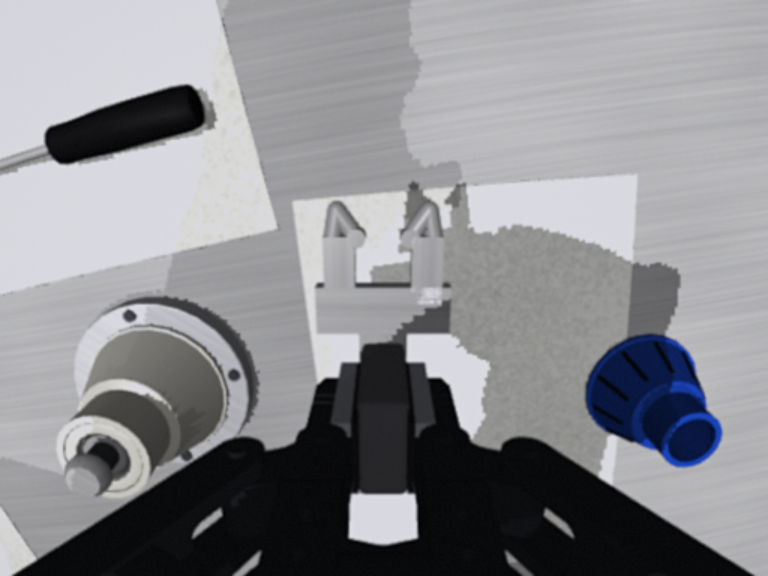

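The clip is held level with its plate top 19.2 mm below the TCP, and the jaws point ahead at (385,205). I'll stage it on the robot side of the shaft with the mouth along +x.

```bash
python3 -c "
from h import *
plan((.482,-.0462,.165),-90)"
```

```text
rot [-0.1643  0.0003 -0.0019] shift [-0.0011 -0.1703 -0.1315] jaw yaw now -99.4
```

>>> step_arm(
  moves=[
    [[-0.03,0,-0.002,-0.005,-0.03,-0.022,0],[-0.06,0,-0.002,-0.005,-0.06,-0.045,0],[-0.1,0,-0.002,-0.005,-0.095,-0.073,0],[-0.13,0,-0.002,-0.002,-0.13,-0.1,0],[-0.164,0,-0.002,-0.001,-0.16,-0.123,0],[-0.164,0,-0.002,-0.001,-0.17,-0.1315,0],[-0.164,0,-0.002,-0.001,-0.17,-0.1315,0],[-0.164,0,-0.002,-0.001,-0.17,-0.1315,0]],
  ],
)

```text
clock: 17.5
tcp_pos: [0.4829, -0.0467, 0.1645]
orientation: [-0.5, -0.5, -0.5, 0.5]
wrist_force: [-0.1, 0.5, -0.8]
finger_gap: 0.0127
```

```bash
cat > l14.py <<'E'
from look import *
np.set_printoptions(suppress=True)
c=(.5744,-.0462)
for it in range(3):
  m=(np.hypot(P[:,0]-c[0],P[:,1]-c[1])<.0145)&(P[:,2]>.1)&(P[:,2]<.113);c=np.array(cv2.minEnclosingCircle((P[m][:,:2]*1000).astype(np.float32))[0])/1000;
print('head',m.sum(),P[m].mean(0),cv2.minEnclosingCircle((P[m][:,:2]*1000).astype(np.float32)))
Q=P-[0,0,.016];t=Q[(Q[:,2]<.077)&(Q[:,2]>.03)]
m=(abs(P[:,2]-.09)<.003)&(np.hypot(P[:,0]-.5744,P[:,1]+.0462)<.03);print('cover top',m.sum(),cv2.minEnclosingCircle((P[m][:,:2]*1000).astype(np.float32)),np.median(P[m,2]))
plan((.482,-.0462,.118),-90)
E
python3 l14.py w14
```

```text
[ 0.4829 -0.0467  0.1645] -90.02 17.55
head 1496 [ 0.57441002 -0.04675003  0.1093255 ] ((574.3637084960938, -46.73855972290039), 11.911898612976074)
cover top 4292 ((574.0675048828125, -46.654579162597656), 26.145917892456055) 0.09002997171448525
rot [-0.001   0.0008 -0.0004] shift [ 0.0466 -0.0014 -0.0009] jaw yaw now -90.1
```

View pics/w14.png

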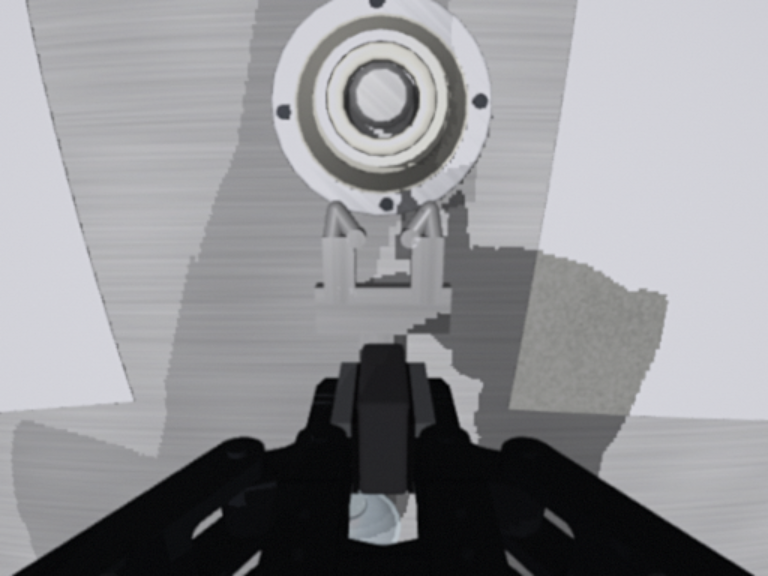

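The shaft head at (381,95) lines up with the clip mouth at (383,230). I'll descend to groove height.

>>> step_arm(
  moves=[
    [[0,0,0,0.015,0,0,0],[0,0,0,0.03,0,0,0],[0,0,0,0.042,0,0,0],[0,0,0,0.046,0,0,0],[0,0,0,0.046,0,0,0],[0,0,0,0.046,0,0,0]],
  ],
)

```text
clock: 18.15
tcp_pos: [0.4839, -0.0474, 0.1189]
orientation: [-0.5, -0.5, -0.499, 0.5]
wrist_force: [0.4, -0.4, -1.8]
finger_gap: 0.0128
```

```bash
python3 l13.py w15 | sed -n 1,8p; python3 -c "
from h import *
im,d=env.read_camera('side');save(im[130:280,200:350],'pics/w15_s.png',4)
plan((.534,-.0467,.118),-90)"
```

```text
[ 0.4839 -0.0474  0.1189] -90.08 18.2
[(0.65, [256.7, 209.2])]
4523 [ 0.02000372 -0.02232426 -0.02574576] [ 0.05868787  0.02123336 -0.01712118]
0.02 674 -0.0222 0.0212 -0.0005 [-0.0199 -0.0192 -0.0184]
0.024 699 -0.022 0.0211 -0.0004 [-0.0201 -0.0192 -0.0185]
0.028 797 -0.0223 0.021 -0.0008 [-0.0222 -0.0194 -0.0185]
0.032 340 -0.0193 0.0188 -0.0006 [-0.0202 -0.0193 -0.0185]
0.036 344 -0.0191 0.0182 -0.0006 [-0.0202 -0.0193 -0.0185]
rot [-0.001   0.0011 -0.0017] shift [ 0.0013  0.0501 -0.0006] jaw yaw now -90.1
```

View pics/w15_s.png

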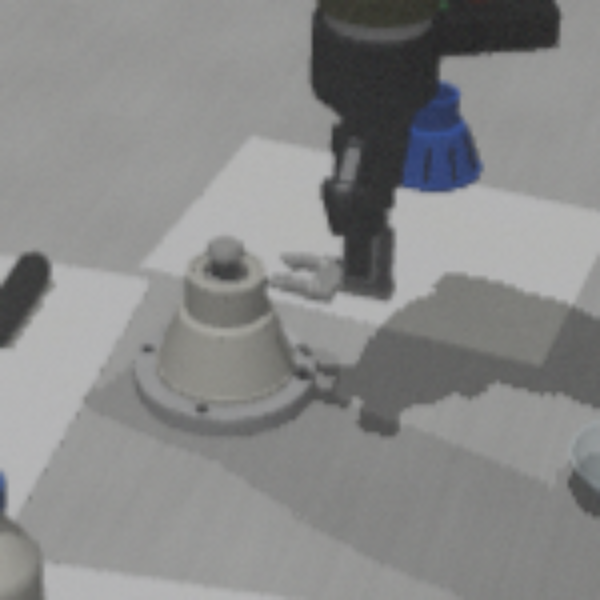

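>>> step_arm(
  moves=[
    [[0,0,-0.001,0.001,0.01,-0.0005,0],[0,0,-0.001,0.001,0.02,-0.0005,0],[0,0,-0.001,0.001,0.028,-0.0005,0],[0,0,-0.001,0.001,0.034,-0.0005,0],[0,0,-0.001,0.001,0.034,-0.0005,0],[0,0,-0.001,0.001,0.034,-0.0005,0]],
  ],
)

```text
clock: 18.9
tcp_pos: [0.5179, -0.0467, 0.1181]
orientation: [-0.5, -0.5, -0.5, 0.501]
wrist_force: [0.1, -1.0, -1.5]
finger_gap: 0.0129
```

>>> step_arm(
  moves=[
    [[0,0,0,0,0.004,0,0],[0,0,0,0,0.008,0,0],[0,0,0,0,0.012,0,0],[0,0,0,0,0.015,0,0],[0,0,0,0,0.017,0,0],[0,0,0,0,0.017,0,0]],
  ],
)

```text
clock: 19.5
tcp_pos: [0.5353, -0.0468, 0.1181]
orientation: [-0.5, -0.5, -0.499, 0.5]
wrist_force: [-0.1, 0.1, -0.9]
finger_gap: 0.013
```

```bash
python3 look.py w16; python3 -c "
from h import *
im,d=env.read_camera('side');save(im[130:280,200:350],'pics/w16_s.png',4);print(env.get_state()['wrist_force'])"
```

```text
[ 0.5353 -0.0468  0.1181] -90.05 19.55
[-0.32259725  0.62322654 -1.13806889]
```

View pics/w16.png

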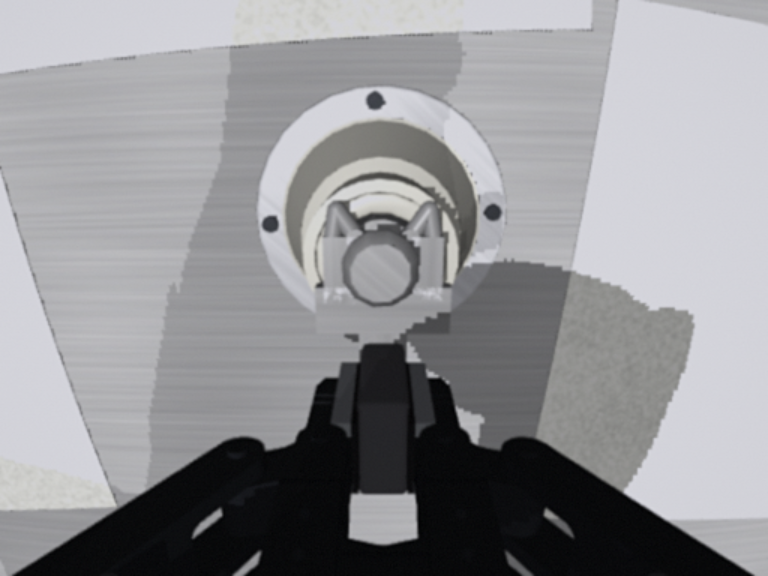

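The shaft head at (380,267) is inside the jaws with no residual force. I'll push a little more to feel the stop.

>>> step_arm(
  moves=[
    [[0,0,0,0,0.001,0,0],[0,0,0,0,0.002,0,0],[0,0,0,0,0.002,0,0]],
  ],
)

```text
clock: 19.9
tcp_pos: [0.5357, -0.0469, 0.1183]
orientation: [-0.5, -0.499, -0.5, 0.501]
wrist_force: [-6.2, -0.4, 2.8]
finger_gap: 0.0133
```

>>> step_arm(
  moves=[
    [[0,0,0,0,-0.0005,0,0],[0,0,0,0,-0.0005,0,0],[0,0,0,0,-0.0005,0,0.1],[0,0,0,0,-0.0005,0,0.3],[0,0,0,0,-0.0005,0,0.5],[0,0,0,0,-0.0005,0,0.5],[0,0,0,0,-0.0005,0,0.5],[0,0,0,-0.03,0,0,0.5],[0,0,0,-0.07,-0.02,0,0.6],[0,0,0,-0.1,-0.03,0,0.6],[0,0,0,-0.1,-0.03,0,0.6],[0,0,0,-0.1,-0.03,0,0.6]],
  ],
)

```text
clock: 21.1
tcp_pos: [0.5065, -0.0469, 0.2192]
orientation: [-0.5, -0.5, -0.499, 0.501]
wrist_force: [0.2, -0.6, -0.6]
finger_gap: 0.0517
```

```bash
cat > l17.py <<'E'
from look import *
np.set_printoptions(suppress=True)
c=np.array((.5744,-.0467))
for it in range(3):
  m=(np.hypot(P[:,0]-c[0],P[:,1]-c[1])<.0135)&(P[:,2]>.104)&(P[:,2]<.113);c=np.array(cv2.minEnclosingCircle((P[m][:,:2]*1000).astype(np.float32))[0])/1000
print('head',c,m.sum())
r=np.hypot(P[:,0]-.5744,P[:,1]+.0467)
t=P[(abs(P[:,2]-.1375)<.006)&(r<.08)];rc=cv2.minAreaRect((t[:,:2]*1000).astype(np.float32));print('tab',len(t),rc,np.median(t[:,2]))
s=env.silhouettes('wrist','clip_grip');print([(q['confidence'],q['uv']) for q in s])
C,_=cloud('wrist',d,W,s[0]['mask']);q=C[(C[:,2]>.093)&(C[:,2]<.103)]
A=np.c_[q[:,:2]-c,np.ones(len(q))];k=np.linalg.lstsq(A,q[:,2],rcond=None)[0];print('plate',len(q),np.percentile(q[:,2],[10,50,90]),'tilt',k,q.min(0)-[*c,0],q.max(0)-[*c,0])
m=(abs(P[:,2]-.09)<.002)&(r<.03);print('cover',m.sum(),np.median(P[m,2]))
im,d=env.read_camera('side');save(im[130:280,200:350],'pics/%s_s.png'%tag,4);print(env.get_state()['wrist_force'])
E
python3 l17.py w17
```

```text
[ 0.5065 -0.0469  0.2192] -90.07 21.15
head [ 0.57441669 -0.0465    ] 847
tab 909 ((533.5960083007812, -47.431907653808594), (29.576335906982422, 13.997612953186035), 0.4190680682659149) 0.1358813039837588
[(0.93, [254.2, 125.2])]
plate 1910 [0.09511696 0.09612912 0.0970234 ] tilt [-0.01528191 -0.00176515  0.09600006] [-0.03045527 -0.02215638  0.09301106] [0.01933553 0.02072444 0.10293025]
cover 940 0.09005504317431945
[0.08992065 0.97728047 0.22786675]
```

View pics/w17.png

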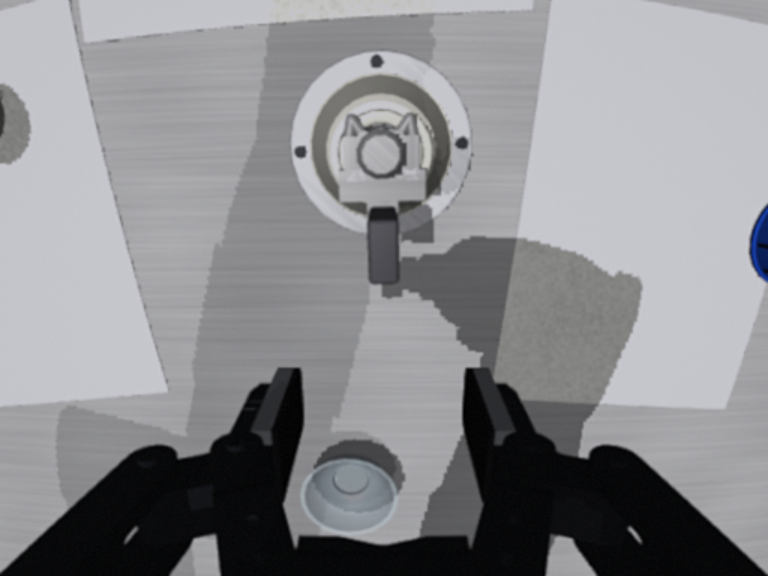

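View pics/w17_s.png

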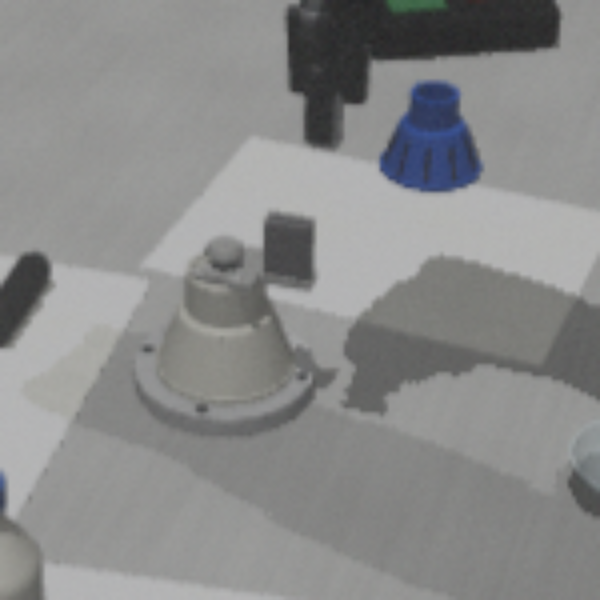

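The clip lies level on the cover around the shaft, with its tab free and the gripper clear. Handing in.

```bash
python3 -c "
from workcell import env
print(env.hand_in())"
```

```text
the job is handed in; nothing more can be done
None
```

I nested the steel strainer on the spindle, then the cover over it, and pushed the clip into the groove from the robot's side. I then let go and handed in at about 21 s of the 72 s allowed. `env.hand_in()` reports no verdict.

**Last checks:**
- **Strainer:** its neck top read about 82 mm above the bench (81–83 mm around the ring), which is home. It was not measured again once the cover hid it.
- **Cover:** its top face read 90.0 mm all round right after placing. Its centre was within about 1 mm of the shaft head.
- **Clip:** the plate's top face was at 96 mm, so it rests on the cover with its eye about 93 mm up, 1.5 mm below the groove's mid-height. Tilt is about 1°, and the eye is about 1.2 mm from the shaft axis. I felt the end stop at about 6 N. I did not do a pull test on the snap.
- **Bystanders:** the gripper was clear of the parts at hand-in, and I did not go near the bottle or the screwdriver.

**What went wrong or disagreed:**
- Joint 6 hit its limit on the way to the cover, so I turned the hand the other way and went on.
- The three cameras disagreed on the spindle's position by up to about 3 mm. I used the wrist camera's values.
- One flange fit, partly hidden by the held cover, was about 4–5 mm off, and I discarded it.

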